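Click the torque tester to its middle range and zero it

TASK

The bench torque tester stands at its lowest range: with a fingertip, turn its big knurled dial clockwise until it clicks into the next position, the middle one of three, and leave it there. Only then push the round zero button fully down with a fingertip and let it spring back up. Nothing needs grasping: only touch, lift nothing, and leave the tester and the things on and around it where they stand.

Things in the scene. Friction and masses are not known exactly. Their poses are not given: they have to be found in the camera images.
- tester: torque-wrench tester, a loose grey box 200 (x) x 240 (y) x 70 mm high, 3.5 kg, held on the bench by friction alone. Origin at the centre of its underside, z up, front to -x. In its frame, mm: dial axis at (-20, 50), zero button at (-60, -75), fixed square-drive stub at (8, -75), 92 above the bench, display 50 x 95 at (62, -60), 78 above the bench
- dial (a joint): angle of the dial about its upright axis, rad, growing clockwise seen from above. Three sprung detents: 0 (lowest range, its start), 0.7 (middle), 1.4 (highest); stops at -0.15 and 1.55. Let go within 0.3 of a detent, it snaps to within 0.05 of it; the hump between takes 0.09 N m at most. The white line on its top points along the tester's +x at 0.7, and 40 degrees left of that (towards +y) at 0
- dial_top (a point): centre of the dial's flat top, 96 mm above the bench. The dial is a black round knob, 92 mm across, 22 mm tall, its side finely knurled, its top flat with a flush white pointer line; top and rim rub well (friction 0.7 or more). On the panel beyond it one, two and three short white bars mark the low, middle and high positions
- zero (a joint): travel of the zero button, m: 0 up, 0.006 fully down; a spring, about 5 N at the bottom
- zero_top (a point): centre of the top of the round zero button, 32 mm across, pressed straight down
- adaptor_mid (a point): bystander: centre (20 mm up) of a loose steel drive adaptor, 26 mm across and 40 mm tall, standing on the tester's top in its far left corner
- hammer: bystander: hammer 280 mm long lying on the bench along its own x, head at its +x end
- carton: bystander: taped cardboard carton 110 x 80 x 60 mm high on the bench; origin at the centre of its underside
- can: bystander: can 52 mm across and 100 mm tall standing on the bench; origin at the centre of its underside

How it is judged (in metres and radians):
On the way, in this order (a step that is already met when the one before it is completed fails the run):
1. the dial has clicked into its middle position (value of joint dial between 0.6 and 0.8 rad), for 0.3 s.
2. the zero button is pressed fully down, with the dial in the middle position (all of step 1 and value of joint zero above 0.0048 m), for 0.05 s.
At the end, for the whole second after the job is handed in: The dial rests within 0.1 rad of its middle detent, the zero button is up again (within 1.5 mm) after a press of at least 4.8 mm of its 6 mm, and the tester and every bystander are within 20 mm of where they began (all of step 1 and velocity of joint dial between -0.05 and 0.05 rad/s and value of joint zero below 0.0015 m and distance of each of tester, adaptor_mid, hammer, carton, can from where it was at the start of the episode below 0.02 m and linear speed of tester below 0.01 m/s); the robot touches nothing.
It fails at once if the zero button is pushed in while the dial is not in its middle position (value of joint zero above 0.0035 m and not (value of joint dial between 0.6 and 0.8 rad)).
It fails at once if the tester is shifted by more than 20 mm or lifted (distance of tester from where it was at the start of the episode above 0.02 m or height (world z) of tester above 0.01 m).
It fails at once if a bystander is moved by more than 20 mm, knocked over or lifted (distance of any of adaptor_mid, hammer, carton, can from where it was at the start of the episode above 0.02 m).
It also fails if it takes over 45 s, if anything falls off the work surface, if the arm or the gripper's body presses on something with over 40 N, if the wrist force passes 120 N, or if a joint passes its speed limit or range.

ROBOT

A 6-joint arm with a two-finger parallel gripper is mounted at the origin on the work surface. World frame = base frame: x ahead of the robot, y to its left, z up, the work surface at z = 0. Lengths are in m, angles in degrees, forces in N, time in s.
With the tool pointing down it reaches from about 0.3 to 0.825 m from the base axis. Payload 5.4 kg.
Tool frame: the origin (TCP) lies between the finger pads; the fingertips stand 17 mm ahead of it and the grasp point (between the pads) lies 2 mm behind it (manip.tip_extent is the distance from the TCP to the fingertips, in m); z points along the fingers, y is the line along which they close (so a half turn about z gives the same grasp; the last joint's range is limited). The gripper opens to 92 mm and grips with 3 to 60 N. Pads are 20 mm wide; open, the fingers measure 128 mm over their backs; the gripper's body (75 mm by 189 mm) begins 69 mm behind the grasp point.
Start: joints at [-80.678, 9.076, 91.501, -0, 79.423, -12.038], TCP at [0.209, -0.535, 0.232] pointing down, gripper open.
Joint ranges: [-166.64, 166.64], [-54.1, 131.32], [10.49, 154.53], [-73.88, 253.88], [9.74, 151.15], [-171.62, 171.62]. Speed limits (degrees/s): [147.25, 147.25, 180, 180, 180, 180].

INTERFACE

Orientations are given as [roll, pitch, yaw] about the fixed x, y, z axes, in that order (R = Rz(yaw) Ry(pitch) Rx(roll)).
In Python, from workcell import manip, viewer gives the robot as it stands.
- The arm moves only by the shell command python3 -m jog 'ROWS' [FORCE]. ROWS is text: rows parted by semicolons, each of 7 numbers parted by spaces: the turn, a rotation vector about the tool's x, y, z in degrees, then the shift along the tool's x, y, z in cm, then the gripper command: -1 is fully open, 1 is shut, values between are in proportion. In form: rx ry rz x y z jaw; .... A call has 1 to 10 rows; each row is the pose to reach, as a shift and turn from the pose commanded when the call began, along the tool's axes at that moment; what a row does not reach only later rows make up. A row lasts 1/8 s, in which the tool goes at most 62.5 mm and 10.7 degrees, less where a joint would pass 70% of its speed; a pose out of reach is approached as far as the arm can. A call with a gripper value outside its range is refused whole. The fingers move at their own pace and stop on an object; FORCE is the grip in N (left out, the last holds). Time passes only in rows, so rows that repeat a pose let the fingers close. It gives the time, the measured TCP pose, the force, the opening and the grip force at its end, in the units of the state.
- manip.state(): the state, without advancing time (a new reading comes with each control period).
- viewer.read_camera(name): name is "side" or "top" or "wrist"; returns a dict with "frame" (400x640x3 uint8, blue, green, red), "fov_y" (degrees; the focal length in pixels is half the picture's height over the tangent of half this angle, whatever the lens; pixels are square), "cx", "cy" (the principal point, pixels), "rvec" (rotation vector, rad) and "tvec" (3), from world to camera coordinates, as OpenCV has them. Camera axes: x right, y down, z forward; pixel columns grow to the right and rows downward; lengths in m; the calibration is good to about 2 mm. A picture is of the moment at which its call begins. There is no depth.
- manip.job_done(): hands the job in; it is judged then, once.
The state is a dict: "clock": time; "joints": joint angles; "joint_vel": joint speeds; "joint_torque": joint torques, N m; "tool_pos": TCP position; "tcp_rot": TCP orientation; "ft_force": force on the tool from outside, world axes, zero at the start; "torque": the same for the moment, N m; "opening": finger opening in m; "finger_force": force on a finger pad.
Only numpy, scipy, OpenCV 4.12 (cv2) and the standard library are available. Lean on these libraries where they do the work, as an engineer would, in place of code of your own. Each camera call takes 0.05 s, during which the arm holds its last target. There are 200 camera calls.

## Working session

There is one attempt and no reset: what is moved stays moved. The work goes in short steps, Python scripts to look and compute and a shell command to move; the robot and the scene stay as the last step left them, time stands still between calls to the robot, and variables do not carry over. Pictures are saved under pics/ and viewed, at most 10 in all, crops included, and the job is handed in when it is done.

```bash
mkdir -p pics; ls
python3 - <<'E'
from workcell import manip, viewer
import cv2,json,numpy as np
for n in ("top","side"):
    c=viewer.read_camera(n); cv2.imwrite(f"pics/{n}0.png",c["frame"])
    f=c.pop("frame"); print(n,c); np.save(f"pics/{n}0",c,allow_pickle=True)
s=manip.state(); print(s, manip.tip_extent)
E
```

```text
pics
top {'fov_y': 43.7644645189097, 'cx': 328.3525761298367, 'cy': 208.43258655073296, 'rvec': array([ 2.13936111, -2.15313978,  0.17282813]), 'tvec': array([0.05189127, 0.54070525, 1.25428352])}
side {'fov_y': 44.24721349127444, 'cx': 317.04283276558033, 'cy': 205.30024832000333, 'rvec': array([ 2.20382728, -0.08055778,  0.05695092]), 'tvec': array([-0.53458413,  0.11099015,  0.97225757])}
{'clock': 0.1, 'joints': array([-8.06788486e+01,  9.10949584e+00,  9.15651354e+01, -2.23113014e-04,
        7.94226945e+01, -1.20358801e+01]), 'joint_vel': array([-0.03535402, -0.14206442, -0.22862434, -0.12481933, -0.05419049,
        0.09005617]), 'joint_torque': array([-7.40606956e-04, -3.86502671e+01, -3.22960818e+01,  7.01475679e-02,
        3.39705788e-02, -5.26493170e-05]), 'tool_pos': array([ 0.20931088, -0.53497137,  0.23071133]), 'tcp_rot': array([-1.79904768e+02, -2.00803243e-02,  2.13570559e+01]), 'ft_force': array([ 0.02098726, -0.25973418,  0.11790857]), 'torque': array([ 0.00961093, -0.01574347,  0.03051663]), 'finger_force': 0.0, 'opening': 0.09195517036529215} 0.017
```

View pics/top0.png

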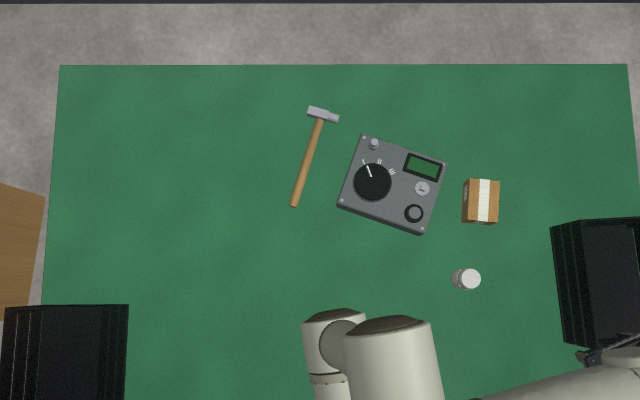

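View pics/side0.png

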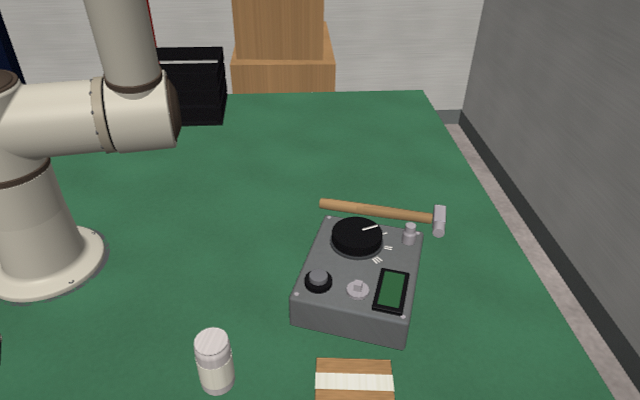

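The top view shows the dial at about (373,181), the button at (414,213), the stub at (422,188) and the adaptor at (375,142). In the side view the dial top is at (357,235) and the button at (319,276).

```bash
cat > h.py <<'E'
import numpy as np,cv2
from workcell import manip, viewer
def load(n): return np.load(n,allow_pickle=True).item()
def ray(c,u,v):
    f=200/np.tan(np.radians(c["fov_y"]/2)); R=cv2.Rodrigues(c["rvec"])[0]
    return -R.T@c["tvec"], R.T@np.array([(u-c["cx"])/f,(v-c["cy"])/f,1])
def atz(c,u,v,z):
    o,d=ray(c,u,v); return o+d*(z-o[2])/d[2]
def proj(c,p):
    f=200/np.tan(np.radians(c["fov_y"]/2)); q=cv2.Rodrigues(c["rvec"])[0]@np.asarray(p)+c["tvec"]
    return c["cx"]+f*q[0]/q[2], c["cy"]+f*q[1]/q[2]
def tri(c1,p1,c2,p2):
    o1,d1=ray(c1,*p1);o2,d2=ray(c2,*p2)
    s=np.linalg.lstsq(np.c_[d1,-d2],o2-o1,rcond=None)[0]
    a,b=o1+s[0]*d1,o2+s[1]*d2; return (a+b)/2,np.linalg.norm(a-b)
E
python3 - <<'E'
from h import *
np.set_printoptions(precision=4,suppress=True)
t,s=load("pics/top0.npy"),load("pics/side0.npy")
d1,d2=atz(t,373,181,.096),atz(s,357,235,.096); print("dial",d1,d2)
print("btn tri",tri(t,(414,213),s,(319,276)))
# corners of the tester top at z=.07: read from top view
C=np.array([atz(t,*p,.07) for p in [(362,135),(446,161),(421,235),(338,206)]]); print(C)
# FL(+x,+y) , (+x,-y), (-x,-y), (-x,+y)
ex=(C[0]+C[1]-C[2]-C[3]); yaw=np.arctan2(ex[1],ex[0]); c=C.mean(0)
R=np.array([[np.cos(yaw),-np.sin(yaw)],[np.sin(yaw),np.cos(yaw)]])
print("yaw",np.degrees(yaw),"c",c)
for n,q,z in [("dial",(-20,50),.096),("btn",(-60,-75),.08),("stub",(8,-75),.092),("adapt",(75,95),.09)]:
    p=c[:2]+R@np.array(q)/1000; print(n,p,proj(t,[*p,z]),proj(s,[*p,z]))
for k in ("top0","side0"):
    im=cv2.imread(f"pics/{k}.png"); 
a=cv2.resize(cv2.imread("pics/top0.png")[120:250,320:460],None,fx=2.8,fy=2.8,interpolation=cv2.INTER_CUBIC)
b=cv2.resize(cv2.imread("pics/side0.png")[205:335,285:425],None,fx=2.8,fy=2.8,interpolation=cv2.INTER_CUBIC)
cv2.imwrite("pics/crop0.png",np.hstack([a,b]))
E
```

```text
dial [ 0.6017 -0.0637  0.096 ] [ 0.6027 -0.073   0.096 ]
btn tri (array([ 0.5233, -0.1657,  0.0876]), np.float64(0.004386434267304001))
[[ 0.7294 -0.0402  0.07  ]
 [ 0.6589 -0.2563  0.07  ]
 [ 0.4673 -0.1848  0.07  ]
 [ 0.5427  0.0241  0.07  ]]
yaw -19.75493719299783 c [ 0.5996 -0.1143  0.07  ]
dial [ 0.5977 -0.0605] (np.float64(371.7432893901265), np.float64(182.57405594453567)) (np.float64(353.3420995724619), np.float64(230.79305227872337))
btn [ 0.5178 -0.1646] (np.float64(413.06115192782636), np.float64(214.72626444201398)) (np.float64(314.3468750237498), np.float64(279.1845402402601))
stub [ 0.5818 -0.1876] (np.float64(422.18537480787745), np.float64(188.82529182556794)) (np.float64(354.2985551187466), np.float64(282.04057512231356))
adapt [ 0.7023 -0.0503] (np.float64(366.687696903021), np.float64(142.91691794741837)) (np.float64(407.4057071121632), np.float64(227.54847808138862))
```

View pics/crop0.png

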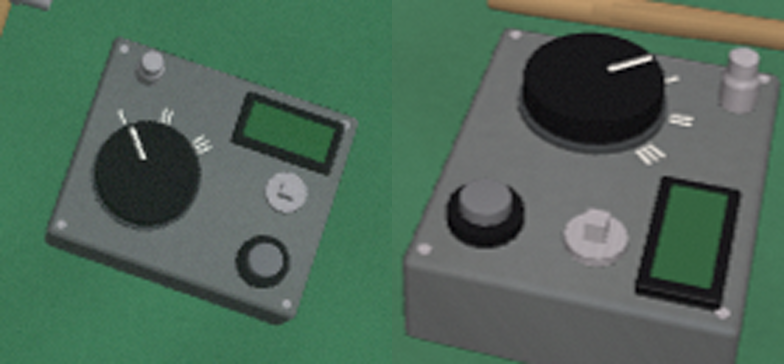

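The crop confirms it: dial top at about (372.5,182) in the top view and (357,232) in the side view, the button at (415,213) and (319,276), and the line pointing at the single bar. I'll move above the dial now.

```bash
python3 -m jog '0 0 0 53.6 -29.6 0 0;0 0 0 53.6 -29.6 0 0;0 0 0 53.6 -29.6 0 0;0 0 0 53.6 -29.6 0 0;0 0 0 53.6 -29.6 0 0;0 0 0 53.6 -29.6 0 0;0 0 0 53.6 -29.6 0 0;0 0 0 53.6 -29.6 0 0;0 0 0 53.6 -29.6 0 0;0 0 0 53.6 -29.6 0 0'; python3 -m jog '0 0 0 0 0 0 0;0 0 0 0 0 0 0'
python3 - <<'E'
from h import *
c=viewer.read_camera("wrist"); cv2.imwrite("pics/w1.png",c.pop("frame")); np.save("pics/w1",c,allow_pickle=True)
s=manip.state(); print(s["clock"],s["tool_pos"],s["tcp_rot"],s["joints"],s["ft_force"],s["opening"])
E
```

```text
clock: 1.35
tool_pos: [0.6017, -0.0623, 0.2311]
tcp_rot: [-180.0, 0.0, 21.4]
ft_force: [0.9, -0.6, -0.7]
opening: 0.0459
finger_force: 0.0
clock: 1.6
tool_pos: [0.6003, -0.0648, 0.231]
tcp_rot: [-180.0, 0.1, 21.4]
ft_force: [0.4, -0.2, -0.5]
opening: 0.0458
finger_force: 0.0
1.65 [ 0.60014499 -0.06533606  0.23124405] [-1.79987040e+02  5.43151140e-02  2.13110603e+01] [-1.76565172e+01  1.33412315e+01  8.66399326e+01 -2.44479253e-02
  8.00692169e+01  5.10366555e+01] [-0.42551966  0.13775507 -0.70417429] 0.045848088166092295
```

View pics/w1.png

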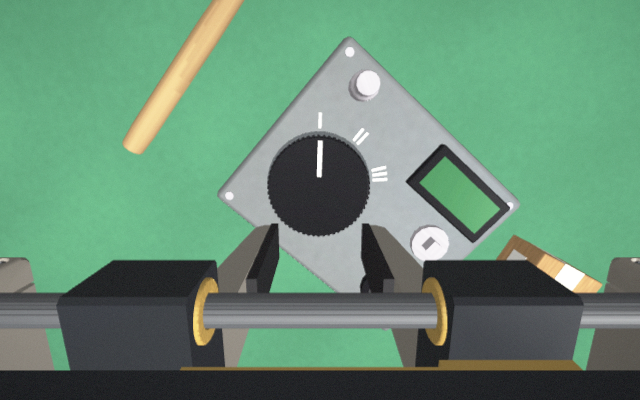

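The wrist view shows the dial centred at about (319.5,184), with its pointer at the single bar. The right finger partly hides the button near (370,285).

Run:
```python
from h import *
np.set_printoptions(precision=4,suppress=True)
c,t=load("pics/w1.npy"),load("pics/top0.npy")
d=atz(c,319.5,184,.096); print("dial w",d, "top",atz(t,372.5,181.8,.096))
for n,p,z in (("corner screws",(349,51),.07),("",(228,196),.07),("",(511,205),.07),("stub",(430,244),.092)): print(n,atz(c,*p,z))
p=atz(c,320,177,.096)-atz(c,320,141,.096);print("pointer az",np.degrees(np.arctan2(-p[1],-p[0])))
s=manip.state()["tool_pos"]; e=(d-s)[:2];a=np.radians(21.36)
print("move x,y cm",100*(e@[np.cos(a),np.sin(a)]),100*(e@[np.sin(a),-np.cos(a)]))
```

```text
dial w [ 0.6086 -0.062   0.096 ] top [ 0.5996 -0.0624  0.096 ]
corner screws [ 0.7264 -0.0442  0.07  ]
 [0.559  0.0163 0.07  ]
 [ 0.6536 -0.2505  0.07  ]
stub [ 0.5918 -0.1826  0.092 ]
pointer az 21.42018020786583
move x,y cm 0.9036202542920041 -0.0009635872739528302
```

```bash
python3 -m jog '0 0 0 0.5 -0.1 6 0;0 0 0 0.5 -0.1 10 0;0 0 0 0.5 -0.1 11.2 0;0 0 0 0.5 -0.1 11.2 0;0 0 0 0.5 -0.1 11.2 0'
python3 - <<'E'
from h import *
c=viewer.read_camera("side"); im1=c["frame"][150:330,240:460]
c=viewer.read_camera("wrist"); np.save("pics/w2",c,allow_pickle=True)
cv2.imwrite("pics/s2.png",np.hstack([cv2.resize(im1,(489,400)),cv2.resize(c["frame"],None,fx=.48,fy=.48,interpolation=cv2.INTER_AREA) if 0 else c["frame"][100:400,165:475].repeat(1,0)[:300] if 0 else cv2.resize(c["frame"][100:400,165:475],(310,400))]))
print(manip.state()["tool_pos"])
E
```

```text
clock: 2.28
tool_pos: [0.6065, -0.0627, 0.1221]
tcp_rot: [179.9, -0.2, 21.3]
ft_force: [-0.6, -0.0, 0.3]
opening: 0.0461
finger_force: 0.0
[ 0.60637735 -0.06240707  0.12181718]
```

View pics/s2.png

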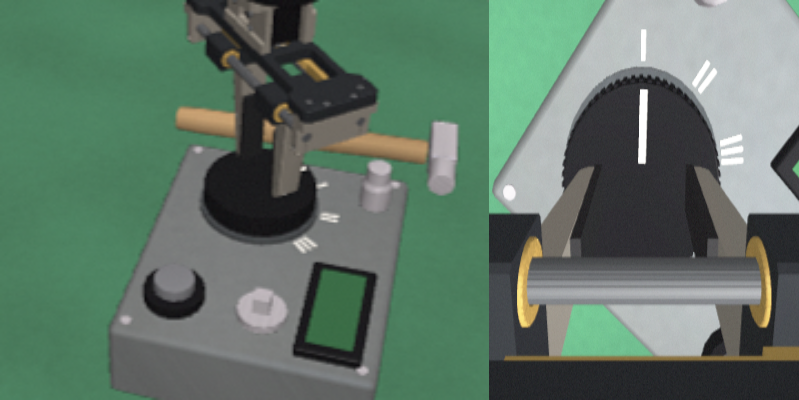

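The side crop shows the fingertips over the dial, about 4 mm too far along +x. I'll shift back, lower to contact and watch the force.

```bash
python3 -m jog '0 0 0 -0.3 -0.1 0.3 0;0 0 0 -0.3 -0.1 0.6 0;0 0 0 -0.3 -0.1 0.8 0;0 0 0 -0.3 -0.1 0.8 0;0 0 0 -0.3 -0.1 0.8 0'; python3 -m jog '0 0 0 0 0 0.1 0;0 0 0 0 0 0.1 0';  python3 -m jog '0 0 0 0 0 0.1 0;0 0 0 0 0 0.1 0'
```

```text
clock: 3.0
tool_pos: [0.6019, -0.062, 0.1133]
tcp_rot: [180.0, 0.0, 21.4]
ft_force: [-5.8, 0.8, 9.6]
opening: 0.046
finger_force: 5.3
clock: 3.25
tool_pos: [0.602, -0.062, 0.1133]
tcp_rot: [180.0, 0.0, 21.4]
ft_force: [-8.1, 1.8, 15.8]
opening: 0.0463
finger_force: 7.9
clock: 3.5
tool_pos: [0.602, -0.0619, 0.1132]
tcp_rot: [180.0, 0.0, 21.4]
ft_force: [-11.4, 1.7, 20.3]
opening: 0.0458
finger_force: 10.5
```

```bash
python3 -m jog '0 0 0 -0.1 -0.1 -0.1 0;0 0 7 -0.1 -0.1 -0.1 0;0 0 14 -0.1 -0.1 -0.1 0;0 0 21 -0.1 -0.1 -0.1 0;0 0 28 -0.1 -0.1 -0.1 0;0 0 35 -0.1 -0.1 -0.1 0;0 0 41 -0.1 -0.1 -0.1 0;0 0 41 -0.1 -0.1 -0.1 0;0 0 41 -0.1 -0.1 -0.1 0'
python3 - <<'E'
from h import *
c=viewer.read_camera("wrist"); w=c["frame"]
c=viewer.read_camera("top"); t=c["frame"]
cv2.imwrite("pics/p3.png",np.hstack([w[:,170:490],cv2.resize(t[110:250,320:460],(400,400))])); s=manip.state(); print(s["ft_force"],s["torque"],s["joints"])
E
```

```text
clock: 4.62
tool_pos: [0.6022, -0.0611, 0.1133]
tcp_rot: [-179.9, -0.2, -19.6]
ft_force: [-1.5, 3.1, 10.9]
opening: 0.046
finger_force: 5.8
[-1.92341441  2.22489405 12.05045482] [0.4832561  0.46859185 0.07519369] [-1.72529142e+01  1.98145490e+01  9.26572481e+01  6.61872532e-02
  6.73341170e+01  9.23450137e+01]
```

View pics/p3.png

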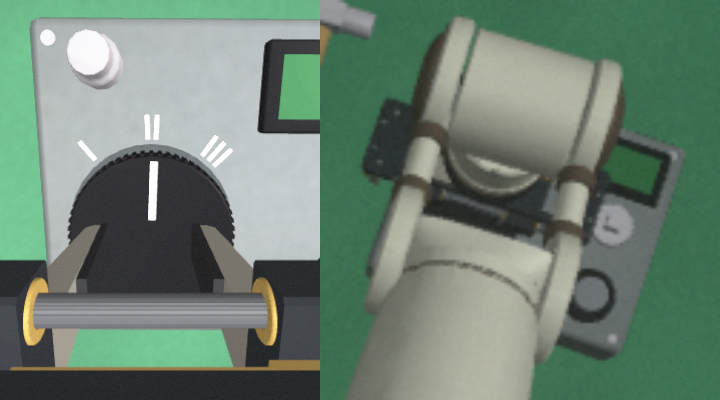

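The dial now points at the middle bars (line at (152,190) in the left half). I'll lift and go above the button for a look.

```bash
python3 -m jog '0 0 0 0 0 -5 0;0 0 0 0 0 -10 0;0 0 0 -2 6 -11.5 -0.3;0 0 0 -4 12.5 -11.5 -0.3;0 0 0 -4 12.5 -11.5 -0.3;0 0 0 -4 12.5 -11.5 -0.3;0 0 0 -4 12.5 -11.5 -0.3'
python3 - <<'E'
from h import *
c=viewer.read_camera("wrist"); w=c.pop("frame");np.save("pics/w4",c,allow_pickle=True)
cv2.imwrite("pics/p4.png",w); s=manip.state(); print(s["tool_pos"],s["tcp_rot"],s["ft_force"],s["opening"])
E
```

```text
clock: 5.6
tool_pos: [0.5215, -0.1647, 0.2253]
tcp_rot: [-180.0, 0.0, -19.6]
ft_force: [-0.2, -0.4, -0.8]
opening: 0.06
finger_force: 0.0
[ 0.52154442 -0.16458296  0.22534388] [-1.79974381e+02  1.94789041e-02 -1.95397183e+01] [-0.462596    1.1469516   0.33876721] 0.05983050588779302
```

View pics/p4.png

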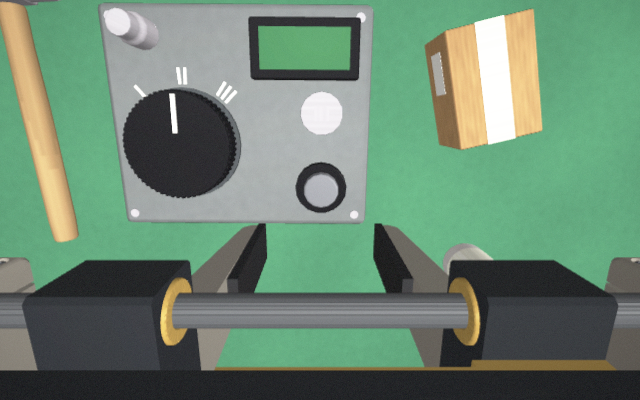

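The button top is at (321,190), with the stub at (322,113). I'll check the pointer angle along (176,133)-(172,95) against the tester edges.

Run:
```python
from h import *
np.set_printoptions(precision=4,suppress=True)
c=load("pics/w4.npy")
az=lambda a,b,z:np.degrees(np.arctan2(*(atz(c,*b,z)-atz(c,*a,z))[[1,0]]))
print("pointer",az((176,133),(172,95),.096),"tester left/right edge x-axis",az((135,213),(113,15),.07),az((354,215),(361,17),.07),"y axis",az((354,215),(135,213),.07)-90)
b=atz(c,321,190,.087); print("button",b,"stub",atz(c,322,113,.092),"dial",atz(c,180,140,.096))
e=(b-manip.state()["tool_pos"])[:2];a=np.radians(-19.54)
print("button in tool cm",100*(e@[np.cos(a),np.sin(a)]),100*(e@[np.sin(a),-np.cos(a)]))
```

```text
pointer -19.453236185297417 tester left/right edge x-axis -21.21867833670096 -20.014875434750728 y axis -20.066320994362812
button [ 0.5237 -0.1664  0.087 ] stub [ 0.588 -0.19   0.092] dial [ 0.6075 -0.0676  0.096 ]
button in tool cm 0.2651753371085759 0.09730697077134746
```

```bash
python3 -m jog '0 0 0 0.1 4 0 -0.3;0 0 0 0.1 4 5 -0.3;0 0 0 0.1 4 9 -0.3;0 0 0 0.1 4 11 -0.3;0 0 0 0.1 4 11 -0.3;0 0 0 0.1 4 11 -0.3'
python3 - <<'E'
from h import *
c=viewer.read_camera("side"); w=viewer.read_camera("wrist")["frame"]
cv2.imwrite("pics/p5.png",np.hstack([cv2.resize(c["frame"][190:350,250:410],(400,400)),cv2.resize(w[100:400,170:470],(400,400))]))
E
```

```text
clock: 6.4
tool_pos: [0.5095, -0.2037, 0.1167]
tcp_rot: [180.0, -0.1, -19.6]
ft_force: [-0.3, -0.8, 0.1]
opening: 0.0597
finger_force: 0.0
```

View pics/p5.png

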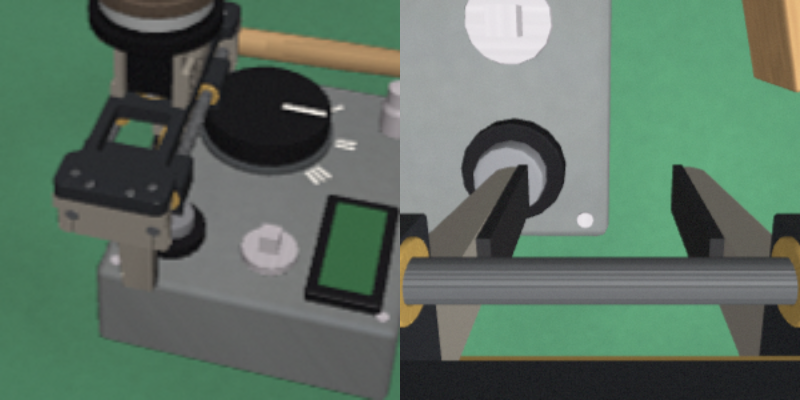

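The left fingertip is centred over the button (wrist half, about (507,185)). Pressing down in steps.

```bash
python3 -m jog '0 0 0 0 0 0.5 -0.3;0 0 0 0 0 1 -0.3;0 0 0 0 0 1 -0.3;0 0 0 0 0 1 -0.3'; python3 -m jog '0 0 0 0 0 0.3 -0.3;0 0 0 0 0 0.5 -0.3;0 0 0 0 0 0.5 -0.3'; python3 -m jog '0 0 0 0 0 0.2 -0.3;0 0 0 0 0 0.3 -0.3;0 0 0 0 0 0.3 -0.3'
```

```text
clock: 7.0
tool_pos: [0.5089, -0.204, 0.1062]
tcp_rot: [180.0, -0.1, -19.7]
ft_force: [1.5, 0.4, 4.4]
opening: 0.0597
finger_force: 1.6
clock: 7.38
tool_pos: [0.5091, -0.2042, 0.1031]
tcp_rot: [180.0, -0.1, -19.6]
ft_force: [-4.5, 1.8, 18.1]
opening: 0.0598
finger_force: 8.9
clock: 7.75
tool_pos: [0.5094, -0.2043, 0.1027]
tcp_rot: [180.0, -0.1, -19.6]
ft_force: [-11.4, 5.3, 35.1]
opening: 0.0597
finger_force: 17.3
```

```bash
for i in 1; do python3 -m jog '0 0 0 0 0 -0.3 -0.3;0 0 0 0 0 -0.5 -0.3;0 0 0 0 0 -0.5 -0.3'; python3 -m jog '0 0 0 0 0 -0.2 -0.3;0 0 0 0 0 -0.2 -0.3'; python3 -m jog '0 0 0 0 0 -0.2 -0.3;0 0 0 0 0 -0.2 -0.3';python3 -m jog '0 0 0 0 0 -0.2 -0.3;0 0 0 0 0 -0.2 -0.3'; python3 -m jog '0 0 0 0 0 -0.2 -0.3;0 0 0 0 0 -0.2 -0.3'; done | grep -E 'pos|ft'
```

```text
tool_pos: [0.5089, -0.204, 0.1033]
ft_force: [0.3, 0.8, 8.0]
tool_pos: [0.5089, -0.204, 0.1049]
ft_force: [3.0, -1.3, 3.7]
tool_pos: [0.5085, -0.2038, 0.1066]
ft_force: [1.3, -1.2, 3.2]
tool_pos: [0.508, -0.2036, 0.1084]
ft_force: [1.6, -1.9, 1.8]
tool_pos: [0.5077, -0.2033, 0.11]
ft_force: [-0.2, 1.1, -0.1]
```

The force falls smoothly over about 6 mm before contact is lost, so the button went to its stop. Retreating, then a final look.

```bash
python3 -m jog '0 0 0 0 0 -5 -0.3;0 0 0 0 0 -10 -0.3;0 0 0 -6 0 -12 -0.3;0 0 0 -12 0 -12 -0.3;0 0 0 -14 0 -12 -0.3;0 0 0 -14 0 -12 -0.3;0 0 0 -14 0 -12 -0.3;0 0 0 -14 0 -12 -0.3'
python3 - <<'E'
from h import *
a=viewer.read_camera("top")["frame"][90:250,280:520]; b=viewer.read_camera("side")["frame"][190:400,190:450]
cv2.imwrite("pics/p6.png",np.hstack([cv2.resize(a,(400,267)),cv2.resize(b,(331,267))]))
E
```

```text
clock: 10.12
tool_pos: [0.3772, -0.1569, 0.2305]
tcp_rot: [-180.0, 0.0, -19.6]
ft_force: [0.5, -0.7, -0.6]
opening: 0.0595
finger_force: 0.0
```

View pics/p6.png

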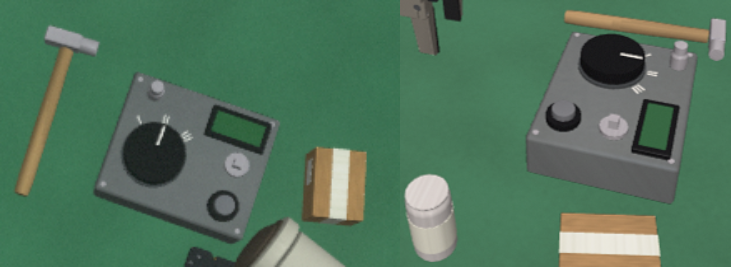

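The final look shows the pointer line (top half, (158,143)-(165,125)) aimed at the two bars, the button up, and nothing displaced.

```bash
python3 -c "from workcell import manip; print(manip.job_done())"
```

```text
the job is handed in; nothing more can be done
None
```

I turned the dial clockwise to its middle position, then pressed the zero button down to its stop and let it spring back up; in the last camera check nothing looked moved, and the job is handed in (no verdict was returned).

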